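Feel for the release notch of a slide case

ROBOT

A 7-joint arm with a two-finger parallel gripper is mounted at the origin on a cart in front of the work surface, level with it; the furniture and walls round the work are solid. World frame = base frame: x ahead of the robot, y to its left, z up, the work surface at z = 0. Lengths are in m, angles in rad, forces in N, time in s.
With the tool pointing down it reaches from about 0.4 to 0.85 m from the base axis. Payload 10.4 kg.
Tool frame: the origin (TCP) lies at the centre of the arm's flange, where the gripper is bolted on; the fingertips stand ahead of it and the grasp point (between the pads) lies 155 mm ahead of it (bot.tip_reach is the z of the fingertips in the tool frame, in m); z points along the fingers, y is the line along which they close (so a half turn about z gives the same grasp; the last joint's range is limited). The gripper opens to 85 mm and grips with 20 to 120 N. Pads are 22 mm wide; open, the fingers measure 114 mm over their backs; the gripper's body (76 mm by 85 mm) begins 54 mm behind the grasp point. The pads swing forward as they close: fully open they stand 13 mm farther back than shut.
Start: joints at [1.139, 0.332, -0.065, 1.46, 0.022, 1.35, -0.088], TCP at [0.248, -0.573, 0.405] pointing down, gripper open.
Joint ranges: [-2.6, 2.6], [-0.5, 2.12], [-1.47, 1.34], [0.16, 2.42], [-1.27, 4.41], [0.06, 2.06], [-2.6, 2.6]. Speed limits (rad/s): [2.22, 2.22, 2.79, 2.79, 3.14, 3.14, 3.14].

INTERFACE

Orientations are given as a unit quaternion [x, y, z, w].
In Python, from rig import get_state, grab_frame, workorder, bot gives the robot as it stands.
- The arm moves only by the tool move_arm, never from a script. Its argument "series" is a list of rows, each a list of 3 entries, a list of its own where there are three numbers: the finger opening in cm, from 0 to 8.54, then the shift along the tool's x, y, z in cm, then the turn, a rotation vector about the tool's x, y, z in rad. A call has 1 to 10 rows; each row shifts and turns the commanded pose from where the row before left it, along the tool's axes as they then stand; what a row does not reach is not made up. A row lasts 1/10 s, in which the tool goes at most 50 mm and 8.59 degrees, less where a joint would pass 70% of its speed; a pose out of reach is approached as far as the arm can. A call with a gripper value outside its range is refused whole. The fingers move at their own pace and stop on an object; "force" is the grip in N (left out, the last holds). Time passes only in rows, so rows that do not move let the fingers close. It gives the time, the measured TCP pose, the force, the opening and the grip force at its end, in the units of the state.
- get_state(): the state, without advancing time (a new reading comes with each control period).
- grab_frame(name): name is "scene" or "side" or "wrist"; returns a dict with "pixels" (480x640x3 uint8, blue, green, red), "camera_matrix" (3x3 intrinsics, pixels), "k1" (the pictures are not rectified: a ray, as slopes to the right and down, at radius r is drawn at 1 + k1 r^2 times it, then the intrinsics apply), "extrinsics" (4x4, takes a point from camera to world coordinates). Camera axes: x right, y down, z forward; pixel columns grow to the right and rows downward; lengths in m; the calibration is good to about 2 mm. A picture is of the moment at which its call begins. There is no depth.
- workorder.hand_in(): hands the job in; it is judged then, once.
The state is a dict: "time": time; "qpos": joint angles; "joint_vel": joint speeds; "joint_efforts": joint torques, N m; "tcp_pos": TCP position; "orientation": TCP orientation; "wrist_force": force on the tool from outside, world axes, zero at the start; "torque": the same for the moment, N m; "width": finger opening in m; "finger_force": force on a finger pad.
Only numpy, scipy, OpenCV 4.12 (cv2) and the standard library are available. Lean on these libraries where they do the work, as an engineer would, in place of code of your own. Each camera call takes 0.05 s, during which the arm holds its last target. There are 200 camera calls.

TASK

The slide storage case is shut, and its release key lies hidden in a notch somewhere along the black strip on its near edge. With closed fingertips touch the top of the strip's right-hand end cap, feel along the strip to the left until the fingertip drops into the notch, and press the key in there fully down so that the lid pops ajar. Take the fingers away; do not touch the lid itself, pick anything up or disturb the things standing round the case.

Things in the scene. Friction and masses are not known exactly. Their poses are not given: they have to be found in the camera images.
- case: Grey slide storage case, fixed: 130 (x) x 300 (y) x 60 mm high. Origin at the centre of its underside; at yaw 0 x points away from the robot, y left along the case. A flat black strip, 40 mm wide (case x -65 to -25 mm), top at z = 60 mm, runs along its near edge: a 35 mm end cap at either end (to y = -115 and from y = 115 mm), 230 mm between them in which the notch lies.
- right_cap_top (a point): Centre of the top face (40 x 35 mm, small screw head) of the strip's right-hand (case -y) end cap, 60 mm above the worktop. The notch is centred 40.5, 86.5, 132.5, 178.5 or 224.5 mm from here along the strip; which one is not told. Elsewhere the strip is flat and rigid.
- left_cap_top (a point): Centre of the top face of the left-hand (case +y) end cap, 265 mm along the strip from the right one.
- release_key (a joint): The black key that fills the floor of the notch (46 mm along the strip, 40 mm across, open at the front). 0 = up, its flat top 14 mm below the strip's top; 0.008 m = fully down, 22 mm below. It resists with about 6 to 12 N, has no return spring, stays where pressed, and raises the lid by 20 rad per metre through a linkage.
- lid_edge (a point): Middle of the near edge of the lid, on its top: 60 mm above the worktop with the lid shut, 74 mm with the key fully down and the lid popped ajar (0.16 rad).
- lid: The grey lid, 88 x 298 x 5 mm, with a white paper label, covering case x from -23 to +65 mm; its origin lies on the hinge at the far edge, 55 mm above the worktop; its top is level with the strip when shut. Only the key's linkage moves it; not to be touched.
- dropper: Bystander: small white dropper bottle with a red cap, 28 x 28 x 70 mm, loose, about 65 mm to the right of the case; origin under its centre.
- sample_cup: Bystander: white sample cup, 20 x 20 x 24 mm, loose, to the right of the case's far half; origin under its centre.
- bottle: Bystander: white reagent bottle, 40 x 40 x 85 mm, loose, about 70 mm to the left of the case; origin under its centre.
- timer: Bystander: white timer, 42 x 66 x 57 mm, loose, behind the case; origin under its centre.
- pen: Bystander: pen, 11 x 145 x 9 mm, loose, lying along the case about 65 mm in front of it; origin under its centre.

How it is judged:
By the outcome, as a careful person would: the job done as asked, in the order asked, and still so for the second after the job is handed in, with the robot touching nothing.
It also fails if it takes over 64 s, if anything falls off the work surface, if the arm or the gripper's body presses on something with over 40 N, if the wrist force passes 120 N, or if a joint passes its speed limit or range.

## Working session

There is one attempt and no reset: what is moved stays moved. The work goes in short steps, Python scripts to look and compute and a tool call to move; the robot and the scene stay as the last step left them, time stands still between calls to the robot, and variables do not carry over. Pictures are saved under pics/ and viewed, at most 10 in all, crops included, and the job is handed in when it is done.

Besides the shell and the picture viewer there is one more tool, called as a command line: name --argument value ..., lists and objects as JSON in quotes. move_arm: Moves the arm, as the interface text tells. Its arguments: {"type":"object","properties":{"series":{"type":"array","items":{"type":"array"}},"force":{"type":"number"}},"required":["series"]}

```bash
mkdir -p pics; python3 - <<'E'
from rig import get_state, grab_frame, bot
import cv2
s=get_state(); print(s, bot.tip_reach)
for n in("scene","side"):
    f=grab_frame(n); cv2.imwrite(f"pics/{n}0.png",f["pixels"]); print(n,f["camera_matrix"],f["k1"],f["extrinsics"])
E
```

```text
{'time': 0.0, 'qpos': array([ 1.13940992,  0.33286776, -0.06468968,  1.46095666,  0.02159444,
        1.34990176, -0.08847485]), 'joint_vel': array([1.20959537e-03, 6.77818526e-05, 3.01259767e-04, 3.66386231e-04,
       5.03002850e-05, 7.02263164e-04, 9.29062933e-05]), 'joint_efforts': array([-1.13170918e-03, -6.25446153e+01,  4.89578792e-02, -3.91614461e+01,
        1.62538775e-02,  9.78143566e-03,  1.90987595e-05]), 'tcp_pos': array([ 0.24838267, -0.57337887,  0.40391097]), 'orientation': array([ 9.79180473e-01,  2.02990354e-01, -1.77925808e-04, -6.96801462e-04]), 'wrist_force': array([-0.54648866, -0.14655888,  0.31820832]), 'torque': array([-0.01569081,  0.02123987, -0.01581196]), 'finger_force': 0.0, 'width': 0.08537878358056152} 0.1734
scene [[476.47401958   0.         315.15707777]
 [  0.         476.47401958 238.13098631]
 [  0.           0.           1.        ]] 0.015091624864654145 [[ 0.61413573 -0.45590711  0.64419408 -0.02757585]
 [-0.78914783 -0.3453286   0.50793096 -0.62889017]
 [-0.00911069 -0.82030291 -0.57185673  0.55155426]
 [ 0.          0.          0.          1.        ]]
side [[435.49108914   0.         316.85487307]
 [  0.         435.49108914 239.58825241]
 [  0.           0.           1.        ]] 0.023055981737601622 [[ 0.98858278 -0.10133988  0.11150927  0.41860148]
 [-0.1487471  -0.53823553  0.82956423 -0.88399286]
 [-0.02404969 -0.83667959 -0.54716439  0.53493079]
 [ 0.          0.          0.          1.        ]]
```

View pics/scene0.png

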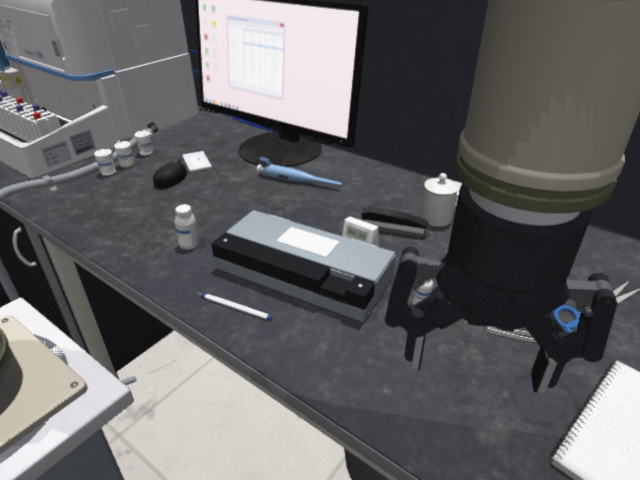

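View pics/side0.png

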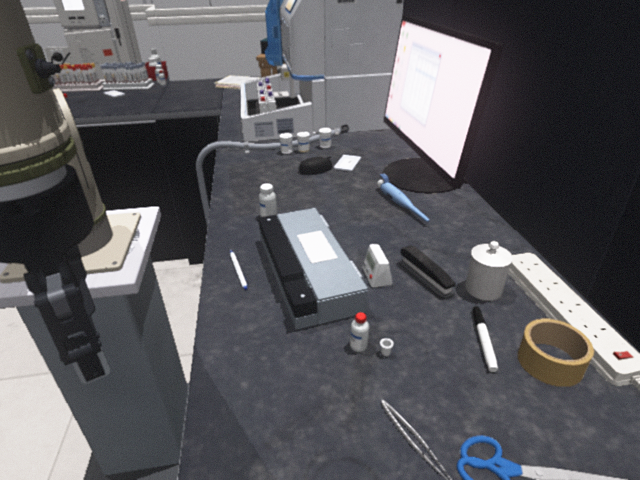

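The scene view shows the case with the strip running from about (222,240) to (362,290). There may be a break near (340,278). The side view has the strip from (268,220) to (302,305). I'll enlarge both.

```bash
python3 - <<'E'
import cv2,numpy as np
a=cv2.imread("pics/scene0.png")[205:320,200:400]; b=cv2.imread("pics/side0.png")[200:330,245:375]
a=cv2.resize(a,None,fx=4,fy=4,interpolation=3)
b=cv2.resize(b,None,fx=4,fy=4,interpolation=3)
g=lambda i:cv2.convertScaleAbs(i,alpha=1.8,beta=20)
cv2.imwrite("pics/sc.png",g(a));cv2.imwrite("pics/si.png",g(b))
E
```

```text
(no output)
```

View pics/sc.png

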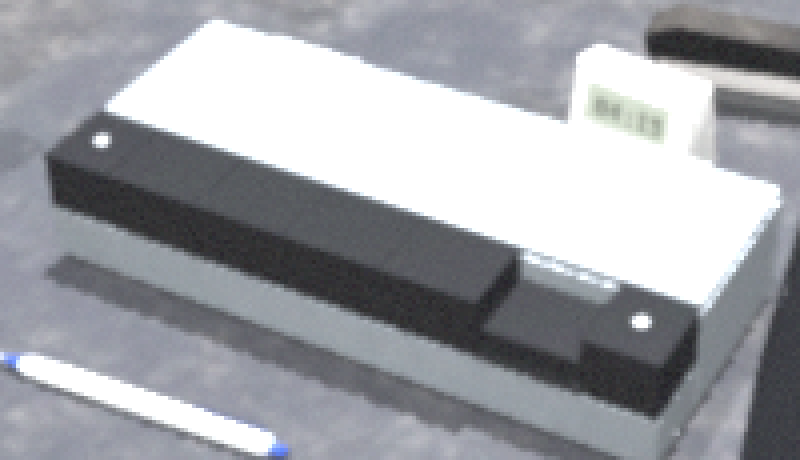

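View pics/si.png

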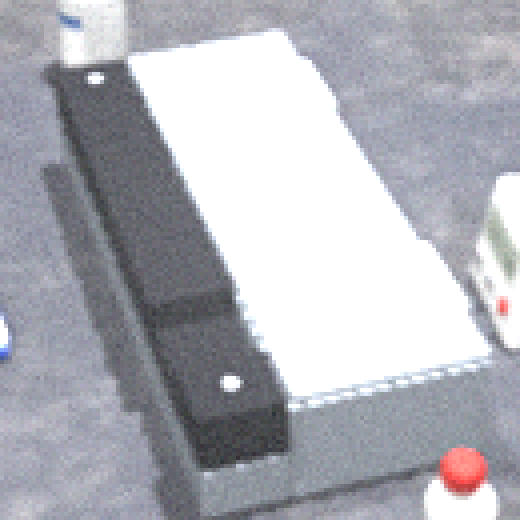

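The notch shows as the gap right beside the right-hand cap (scene crop 485–620 px), which matches the 40.5 mm option. I'll still find it by feel. Screw heads: scene at about (225.2,240) and (360,285.2), side at about (268.7,219.3) and (302.5,295.5).

```bash
cat >h.py <<'E'
import numpy as np,cv2
from scipy.spatial.transform import Rotation as R
def ray(f,uv):
    K=f["camera_matrix"];E=f["extrinsics"]
    n=cv2.undistortPoints(np.array([[uv]],float),K,np.array([f["k1"],0,0,0,0.]))[0,0]
    return E[:3,3],E[:3,:3]@np.r_[n,1]
def plane(f,uv,z):
    o,d=ray(f,uv); return o+d*(z-o[2])/d[2]
def blob(f,uv,r=6):
    g=cv2.cvtColor(f["pixels"],6).astype(float);x,y=map(round,uv)
    w=g[y-r:y+r+1,x-r:x+r+1];w=np.clip(w-w.max()*.5,0,None)
    yy,xx=np.mgrid[y-r:y+r+1,x-r:x+r+1]; return (w*xx).sum()/w.sum(),(w*yy).sum()/w.sum()
E
python3 - <<'E'
from h import *; from rig import *
P=[]
for n,l,r in(("scene",(225.2,240),(360,285.2)),("side",(268.7,219.3),(302.5,295.5))):
    f=grab_frame(n); L,Rr=[plane(f,blob(f,p,3),.061) for p in(l,r)]
    print(n,blob(f,l,3),blob(f,r,3),L,Rr,np.linalg.norm(L-Rr)); P.append((L,Rr))
L,Rr=np.mean(P,0); u=(L-Rr)[:2]; yaw=np.arctan2(-u[0],u[1])
print("cap",Rr,"L",L,"yaw",yaw)
s=get_state(); T=R.from_quat(s["orientation"])
# tool x along case x (pointing down)
G=R.from_matrix(np.c_[[np.cos(yaw),np.sin(yaw),0],[np.sin(yaw),-np.cos(yaw),0],[0,0,-1]])
print("turn",(T.inv()*G).as_rotvec()); tgt=Rr.copy(); tgt[2]=.06+bot.tip_reach+.03
print("shift cm, tool axes now",T.inv().apply(tgt-s["tcp_pos"])*100,"after turn", G.inv().apply(tgt-s["tcp_pos"])*100)
E
```

```text
scene (np.float64(224.94994559303592), np.float64(239.68008705114255)) (np.float64(359.866563227308), np.float64(285.0620636152056)) [ 0.4233328  -0.06696806  0.061     ] [ 0.46555034 -0.32869715  0.061     ] 0.265112126938697
side (np.float64(268.3620457604307), np.float64(219.13324360699866)) (np.float64(302.2522522522523), np.float64(295.25975975975973)) [ 0.42444014 -0.06653596  0.061     ] [ 0.46606496 -0.32844769  0.061     ] 0.2651987633183055
cap [ 0.46580765 -0.32857242  0.061     ] L [ 0.42388647 -0.06675201  0.061     ] yaw 0.15876666691314478
turn [-8.40359295e-04  1.49881043e-04  2.49998892e-01]
shift cm, tool axes now [ 29.68223978 -13.81580842  14.09216016] after turn [ 25.33786626 -20.74123696  14.08170873]
```

move_arm --series '[[0,[0,0,0],[0,0,0.125]],[0,[0,0,0],[0,0,0.125]],[0,[3,-2.5,0],[0,0,0]],[0,[3,-2.5,0],[0,0,0]],[0,[3,-2.5,0],[0,0,0]],[0,[3,-2.5,0],[0,0,0]],[0,[3,-2.5,0],[0,0,0]],[0,[3,-2.5,0],[0,0,0]],[0,[3,-2.5,0],[0,0,0]],[0,[3,-2.5,0],[0,0,0]]]' --force 60

```text
time: 1.2
tcp_pos: [0.4546, -0.3367, 0.4047]
orientation: [0.997, 0.079, 0.0, 0.0]
wrist_force: [0.6, 0.2, -1.2]
width: 0.0004
finger_force: 0.0
```

```bash
cat >>h.py <<'E'
from rig import *
cap=np.array([.46581,-.32857,.06]); yaw=.15877
G=R.from_matrix(np.c_[[np.cos(yaw),np.sin(yaw),0],[np.sin(yaw),-np.cos(yaw),0],[0,0,-1]])
def rep():
    s=get_state();T=R.from_quat(s["orientation"]); tip=s["tcp_pos"]+T.apply([0,0,bot.tip_reach])
    d=G.inv().apply(tip-cap)*1000
    print("t %.2f tip rel cap mm: across %.1f, along left %.1f, up %.1f"%(s["time"],d[0],-d[1],-d[2]),"turn",(T.inv()*G).as_rotvec().round(4),"F",s["wrist_force"].round(1),"w",round(s["width"],4))
E
python3 -c "from h import *;rep()"
```

```text
t 1.20 tip rel cap mm: across -12.4, along left -6.3, up 171.3 turn [ 0.0002 -0.     -0.    ] F [ 0.6  0.2 -1.2] w 0.0004
```

move_arm --series '[[0,[1.1,-0.6,2],[0,0,0]],[0,[0,0,4],[0,0,0]],[0,[0,0,4],[0,0,0]],[0,[0,0,3],[0,0,0]],[0,[0,0,2],[0,0,0]],[0,[0,0,0.5],[0,0,0]],[0,[0,0,0],[0,0,0]],[0,[0,0,0],[0,0,0]]]'

```text
time: 2.0
tcp_pos: [0.4642, -0.3307, 0.251]
orientation: [0.997, 0.079, 0.001, 0.001]
wrist_force: [-0.2, 0.6, 0.1]
width: 0.0001
finger_force: 0.0
```

```bash
python3 -c "
from h import *;rep()
cv2.imwrite('pics/a.png',np.hstack([cv2.resize(grab_frame(n)['pixels'][y:y+180,x:x+160],None,fx=2.5,fy=2.5) for n,x,y in(('scene',260,180),('side',230,180))]))"
```

```text
t 2.00 tip rel cap mm: across -1.7, along left -2.0, up 17.6 turn [ 0.0013 -0.0014 -0.    ] F [-0.2  0.6  0.1] w 0.0001
```

View pics/a.png

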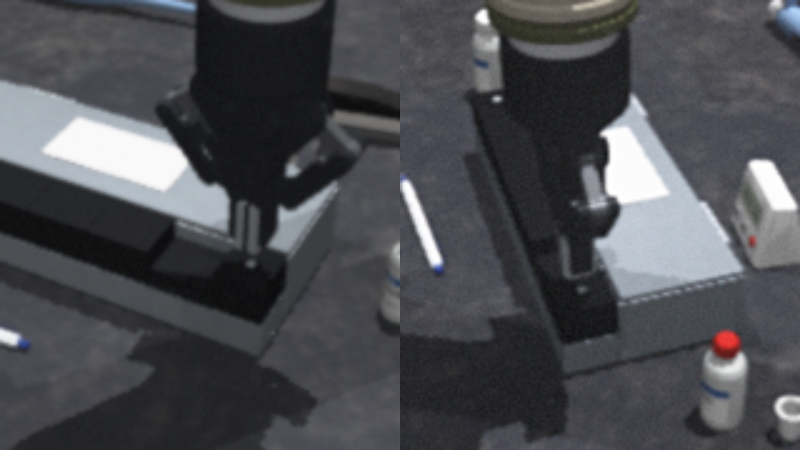

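The picture shows the closed fingertips just above the right-hand cap's screw (left panel about 250,262), with their wide direction along the strip. Next I descend gently to touch.

move_arm --series '[[0,[0,0,0.7],[0,0,0]],[0,[0,0,0.5],[0,0,0]],[0,[0,0,0.2],[0,0,0]],[0,[0,0,0.1],[0,0,0]],[0,[0,0,0.1],[0,0,0]],[0,[0,0,0],[0,0,0]],[0,[0,0,0],[0,0,0]]]'

```text
time: 2.8
tcp_pos: [0.4638, -0.3304, 0.2339]
orientation: [0.997, 0.079, 0.0, 0.0]
wrist_force: [0.1, 1.0, -0.2]
width: -0.0
finger_force: 0.0
```

```bash
python3 -c "
from h import *;rep()"
```

```text
t 2.80 tip rel cap mm: across -2.3, along left -1.6, up 0.5 turn [ 0.0002 -0.0002  0.    ] F [ 0.1  1.  -0.2] w -0.0
```

move_arm --series '[[0,[0,0,0.1],[0,0,0]],[0,[0,0,0],[0,0,0]],[0,[0,0,0],[0,0,0]]]'

```text
time: 3.1
tcp_pos: [0.4638, -0.3305, 0.2336]
orientation: [0.997, 0.079, 0.0, 0.0]
wrist_force: [-2.5, 1.6, 7.3]
width: -0.0001
finger_force: 3.9
```

```bash
python3 -c "
from h import *;rep()"
```

```text
t 3.10 tip rel cap mm: across -2.2, along left -1.6, up 0.2 turn [ 0.0005 -0.0003 -0.0001] F [-2.5  1.6  7.3] w -0.0001
```

Contact with the cap at 7 N. Now I slide left with light pressure.

move_arm --series '[[0,[0,-0.3,0],[0,0,0]],[0,[0,-0.4,0],[0,0,0]],[0,[0,-0.4,0],[0,0,0]],[0,[0,-0.4,0],[0,0,0]],[0,[0,-0.4,0],[0,0,0]],[0,[0,0,0],[0,0,0]]]'

```text
time: 3.7
tcp_pos: [0.461, -0.3116, 0.2335]
orientation: [0.997, 0.079, 0.001, 0.001]
wrist_force: [-0.2, -1.3, 6.0]
width: 0.0004
finger_force: 3.3
```

```bash
python3 -c "
from h import *;rep()"
```

```text
t 3.70 tip rel cap mm: across -1.8, along left 17.2, up 0.1 turn [ 0.0017 -0.0013  0.0002] F [-0.2 -1.3  6. ] w 0.0004
```

move_arm --series '[[0,[0,-0.4,0],[0,0,0]],[0,[0,-0.4,0],[0,0,0]],[0,[0,-0.4,0.1],[0,0,0]],[0,[0,-0.4,0.1],[0,0,0]],[0,[0,-0.4,0],[0,0,0]],[0,[0,-0.2,0],[0,0,0]],[0,[0,0,0],[0,0,0]],[0,[0,0,0],[0,0,0]]]'

```text
time: 4.5
tcp_pos: [0.4572, -0.29, 0.2308]
orientation: [0.997, 0.079, 0.0, 0.0]
wrist_force: [0.0, 0.3, -0.2]
width: 0.0001
finger_force: 0.0
```

```bash
python3 -c "
from h import *;rep()"
```

```text
t 4.50 tip rel cap mm: across -2.4, along left 39.4, up -2.6 turn [ 0.0001 -0.      0.0001] F [ 0.   0.3 -0.2] w 0.0001
```

Tip at 39.4 mm, down 2.6 mm and free of force, so it has dropped into the notch. I centre it and go down to the key.

move_arm --series '[[0,[0.1,-0.1,0.3],[0,0,0]],[0,[0,0,0.3],[0,0,0]],[0,[0,0,0.3],[0,0,0]],[0,[0,0,0.2],[0,0,0]],[0,[0,0,0.2],[0,0,0]],[0,[0,0,0.2],[0,0,0]],[0,[0,0,0],[0,0,0]],[0,[0,0,0],[0,0,0]]]'

```text
time: 5.3
tcp_pos: [0.458, -0.2888, 0.2157]
orientation: [0.997, 0.079, -0.0, -0.0]
wrist_force: [-1.8, 1.6, 2.6]
width: -0.0002
finger_force: 1.2
```

```bash
python3 -c "
from h import *;rep()"
```

```text
t 5.30 tip rel cap mm: across -1.5, along left 40.6, up -17.7 turn [-0.0001  0.0002  0.    ] F [-1.8  1.6  2.6] w -0.0002
```

move_arm --series '[[0,[0,0,0.15],[0,0,0]],[0,[0,0,0.15],[0,0,0]],[0,[0,0,0.15],[0,0,0]],[0,[0,0,0.1],[0,0,0]],[0,[0,0,0],[0,0,0]],[0,[0,0,0],[0,0,0]]]'

```text
time: 5.9
tcp_pos: [0.458, -0.2888, 0.2114]
orientation: [0.997, 0.079, -0.0, 0.0]
wrist_force: [-6.8, 3.3, 17.4]
width: 0.0
finger_force: 8.6
```

```bash
python3 -c "
from h import *;rep()"
```

```text
t 5.90 tip rel cap mm: across -1.4, along left 40.4, up -22.0 turn [ 0.0003  0.0003 -0.0002] F [-6.8  3.3 17.4] w 0.0
```

move_arm --series '[[0,[0,0,0.1],[0,0,0]],[0,[0,0,0],[0,0,0]],[0,[0,0,0],[0,0,0]]]'

```text
time: 6.2
tcp_pos: [0.4581, -0.2888, 0.2113]
orientation: [0.997, 0.079, -0.0, 0.0]
wrist_force: [-11.4, 6.7, 27.9]
width: -0.0
finger_force: 13.9
```

```bash
python3 -c "
from h import *;rep()"
```

```text
t 6.20 tip rel cap mm: across -1.4, along left 40.4, up -22.1 turn [ 0.0005  0.0004 -0.0001] F [-11.4   6.7  27.9] w -0.0
```

The force rose by 10 N with no further travel, so the key is on its stop. I retreat straight up.

move_arm --series '[[0,[0,0,-0.3],[0,0,0]],[0,[0,0,-0.5],[0,0,0]],[0,[0,0,-1],[0,0,0]],[0,[0,0,-2],[0,0,0]],[0,[0,0,-3],[0,0,0]],[0,[0,0,-4],[0,0,0]],[0,[0,0,-4],[0,0,0]],[0,[0,0,-2],[0,0,0]],[0,[0,0,0],[0,0,0]],[0,[0,0,0],[0,0,0]]]'

```text
time: 7.2
tcp_pos: [0.458, -0.2887, 0.3775]
orientation: [0.997, 0.079, 0.0, 0.0]
wrist_force: [0.2, 0.2, 0.2]
width: -0.0
finger_force: 0.0
```

```bash
python3 -c "
from h import *;rep()
cv2.imwrite('pics/b.png',np.hstack([cv2.resize(grab_frame(n)['pixels'][y:y+180,x:x+160],None,fx=2.5,fy=2.5) for n,x,y in(('scene',240,180),('side',230,180))]))"
```

```text
t 7.20 tip rel cap mm: across -1.3, along left 40.5, up 144.1 turn [ 0.0005 -0.0005  0.    ] F [0.2 0.2 0.2] w -0.0
```

View pics/b.png

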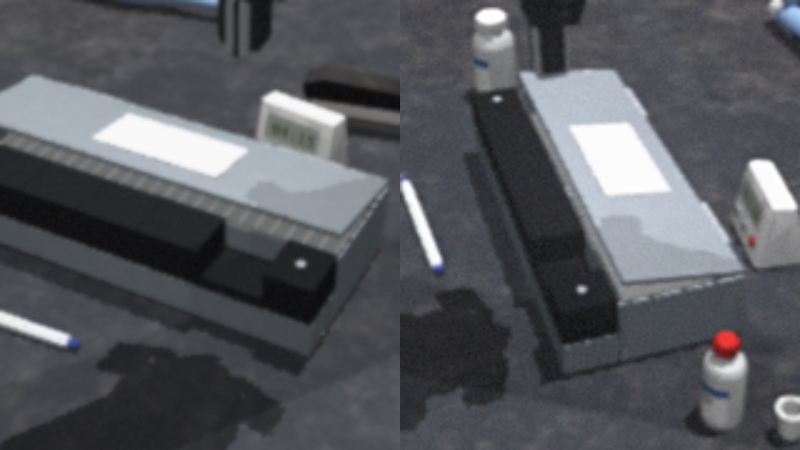

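The lid is ajar (the slides show along the gap, left panel about 230,205), the fingers are well clear, and the bystanders in view haven't moved.

```bash
python3 -c "
from rig import workorder;print(workorder.hand_in())"
```

```text
the job is handed in; nothing more can be done
None
```

Job handed in: I touched the right cap, felt along to the notch 40.5 mm to its left and pressed the key to its stop, and the last picture shows the lid ajar with the fingers clear and the things in view undisturbed.

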